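# Fit the laser level's cell and hold its recessed reset with a pin punch

### The job

Get the laser level base working again: take the orange battery cell from the blue tray and drop it, foot down, into the green-ringed well of the base so that it sits on the bottom. Then take the pin punch out of its wooden block, reach its pin down through the blue-ringed hole and push the red reset button inside fully down without forcing it. Finish while still gripping the punch and holding the button down; leave the folding rule, calculator and tape measure alone.

Things in the scene. Friction and masses are not known exactly. Their poses are not given: they have to be found in the camera images.
- laser_base: Laser level base, fixed: grey box with yellow corners and black foot, 174 x 134 mm (x, y), flat deck 65 mm above the table. Origin: centre of its underside; x to its back, y to its left, z up. In its frame the green-ringed cell well is at x -40, y +38 mm, the blue-ringed hole at x -40, y -38 mm; a round laser head (54 mm wide) stands 30 mm above the deck at x +50, y 0.
- well_mouth (a point): Centre of the mouth of the cell well, level with the deck: round vertical well 22 mm in diameter with a 2 mm chamfer, 35 mm deep, with a brass contact at the bottom.
- well_floor (a point): Centre of the bottom of the cell well, 35 mm below the deck, 30 mm above the table; z axis up.
- aperture (a point): Centre of the mouth of the round vertical hole, level with the deck, 14 mm in diameter with a 2 mm chamfer; too narrow for a finger. The red button lies 28 mm below it.
- button_top (a point): Centre of the top of the red reset button (11 mm in diameter), 28 mm below the deck (37 mm above the table) when not pressed; it moves down with the button.
- reset_button (a joint): Travel of the reset button, m: 0 when up, 0.005 fully down at its stop. A spring pushes it back up; it takes 2.4 N to start it and 6.4 N to hold it fully down. It comes up when let go.
- cell_tray: Blue tray for spare cells on a black foot, fixed to the table, 94 x 94 mm, 38 mm high; origin: centre of its underside. Four round wells, 19.5 mm in diameter and 30 mm deep, at x, y = +-21 mm; only the one at x -21, y +21 mm holds a cell.
- cell: Orange battery cell, black band, small steel cap on top: a cylinder 18 mm in diameter, 65 mm tall, about 46 g, loose. Origin: centre of its lower end; z axis along it, up. It starts upright in its tray well, lower end 8 mm above the table, 35 mm of it above the tray. Fully home in the base, 30 mm of it stands above the deck.
- punch_block: Beech block for the punch, fixed to the table, 80 x 64 mm, 65 mm high, with a stepped hole in its centre; origin: centre of its underside.
- punch: Steel pin punch, 140 mm long, about 70 g, loose. Origin: centre of its pin's tip (lower end); z axis along it, up. Pin 6 mm in diameter, 47 mm long, then a cone; from 52 to 140 mm a round body 12 mm in diameter to grip it by (red band at 80 to 86 mm, ribs above). It starts upright in its block, tip 10 mm above the table, 85 mm of the body above the block.
- folding_rule: Yellow folding rule, 17 x 239 x 18 mm, lying loose between the robot and the work: a bystander. Origin: centre of its underside, long axis y.
- calculator: Desk calculator, 165 x 112 x 39 mm, loose behind the work: a bystander. Origin: centre of its underside.
- tape_measure: Yellow tape measure, 42 x 84 x 66 mm, loose behind the work: a bystander. Origin: centre of its underside.

How it is judged:
By the outcome, as a careful person would: the job done as asked, in the order asked, and still so for the second after the job is handed in, while the arm keeps its last pose, push and grip.
It also fails if it takes over 64 s, if anything falls off the work surface, if the arm or the gripper's body presses on something with over 40 N, if the wrist force passes 120 N, or if a joint passes its speed limit or range.

### The arm

A 6-joint arm with a two-finger parallel gripper is mounted at the origin on the work surface; the furniture and walls round the work are solid. World frame = base frame: x ahead of the robot, y to its left, z up, the work surface at z = 0. Lengths are in m, angles in rad, forces in N, time in s.
With the tool pointing down it reaches from about 0.15 to 0.775 m from the base axis. Payload 6.1 kg.
Tool frame: the origin (TCP) lies on the mounting face of the last link; the fingertips stand 173 mm ahead of it and the grasp point (between the pads) lies 155 mm ahead of it; x points along the fingers, z is the direction in which the jaws open and shut, and the axes are right-handed (so a half turn about x gives the same grasp; the last joint's range is limited). The gripper opens to 85 mm and grips with 20 to 120 N. Pads are 22 mm wide; open, the fingers measure 114 mm over their backs; the gripper's body (76 mm by 85 mm) begins 54 mm behind the grasp point. The pads swing forward as they close: fully open they stand 13 mm farther back than shut.
Start: joints at [1.135, 0.126, -0.04, 1.405, 0, 1.571], TCP at [0.222, 0.476, 0.405] pointing down, gripper open.
Joint ranges: [-2.72, 2.72], [-0.95, 1.95], [-1.27, 1.35], [-1.78, 2.02], [-1.46, 1.47], [-3.14, 3.14]. Speed limits (rad/s): [2.39, 2.39, 3.01, 3.14, 3.14, 3.14].

### API

Orientations are given as a unit quaternion [w, x, y, z].
In Python, from plant import * gives the robot as it stands.
- The arm moves only by the tool apply_moves, never from a script. Its argument "increments" is text: rows parted by semicolons, each of 4 numbers parted by spaces: the shift along the tool's x, y, z in cm, then the turn about the tool's x in rad. In form: x y z yaw; .... A call has 1 to 8 rows; each row shifts and turns the commanded pose from where the row before left it, along the tool's axes as they then stand; what a row does not reach is not made up. A row lasts 1/8 s, in which the tool goes at most 62.5 mm and 10.7 degrees, less where a joint would pass 70% of its speed; a pose out of reach is approached as far as the arm can. A call with a gripper value outside its range is refused whole. "gripper" is the closure, from 0 (fully open) to 1 (shut), set as the call begins (left out, the last holds). The fingers move at their own pace and stop on an object; "newtons" is the grip in N (left out, the last holds). Time passes only in rows, so rows that do not move let the fingers close. It gives the time, the measured TCP pose, the force and the opening at its end, in the units of the state.
- read_state(): the state, without advancing time (a new reading comes with each control period).
- get_image(name): name is "scene" or "top" or "wrist"; returns a dict with "img" (420x560x3 uint8, red, green, blue), "range_z" (420x560 float32, m along the optical axis (not along the pixel's ray), 0 where there is no reading), "intrinsics" (3x3 intrinsics, pixels), "distortion" ([k1, k2, p1, p2, k3] as OpenCV has them; the pictures are not rectified), "extrinsics" (4x4, takes a point from world to camera coordinates); the wrist camera has in their place "tool_from_camera" (4x4, takes a point from camera to tool coordinates, whose origin is the TCP and whose axes are the tool frame's). Camera axes: x right, y down, z forward; pixel columns grow to the right and rows downward; lengths in m; the calibration is good to about 2 mm. A picture is of the moment at which its call begins: read the wrist's pose just before it.
- close_job(): hands the job in, once; it reports no verdict.
The state is a dict: "clock": time; "joints": joint angles; "joint_velocities": joint speeds; "effort": joint torques, N m; "ee_pos": TCP position; "ee_rot": TCP orientation; "ft_force": force on the tool from outside, world axes, zero at the start; "wrist_torque": the same for the moment, N m; "gripper_width": opening from 0.0 (shut) to 1.0 (fully open).
Only numpy, scipy, OpenCV 4.12 (cv2) and the standard library are available. Lean on these libraries where they do the work, as an engineer would, in place of code of your own. Each camera call takes 0.05 s, during which the arm holds its last target. There are 200 camera calls.

## Working session

There is one attempt and no reset: what is moved stays moved. The work goes in short steps, Python scripts to look and compute and a tool call to move; the robot and the scene stay as the last step left them, time stands still between calls to the robot, and variables do not carry over. Pictures are saved under pics/ and viewed, about 8 in all and at most 12, crops included, and the job is handed in when it is done.

Besides the shell and the picture viewer there is one more tool, called after "Request:" as name(argument=value, ...) on one line, values as JSON. apply_moves: Moves the arm, as the interface text tells. Its arguments: {"type":"object","properties":{"increments":{"type":"string"},"gripper":{"type":"number"},"newtons":{"type":"number"}},"required":["increments"]}

```bash
mkdir -p pics; ls; python3 - <<'E'
from plant import *
import cv2,numpy as np
s=read_state(); print({k:np.round(v,4).tolist() for k,v in s.items()})
ims=[]
for n in ("scene","top"):
    d=get_image(n); np.savez(f"{n}0.npz",**d); cv2.imwrite(f"pics/{n}0.png",d["img"][...,::-1])
    print(n,np.round(d["intrinsics"],1).tolist(),np.round(d["distortion"],3),np.round(d["extrinsics"],3).tolist())
E
```

```text
pics
{'clock': 0.0, 'joints': [1.135, 0.1264, -0.0406, 1.4054, 0.0, 1.5708], 'joint_velocities': [-0.0003, -0.0004, -0.0004, -0.0013, -0.0005, -0.0003], 'effort': [-0.0002, -43.5915, 35.2923, 0.0172, 0.0, -0.0], 'ee_pos': [0.2216, 0.4758, 0.4039], 'ee_rot': [0.5958, -0.3804, 0.5968, 0.3798], 'ft_force': [0.3224, 0.6217, 0.5782], 'wrist_torque': [0.0284, 0.007, 0.0148], 'gripper_width': 1.0012}
scene [[411.7, 0.0, 283.2], [0.0, 411.7, 207.9], [0.0, 0.0, 1.0]] [-0.008  0.     0.     0.     0.   ] [[-0.748, -0.663, -0.006, 0.451], [-0.336, 0.387, -0.858, 0.261], [0.572, -0.64, -0.513, 0.929], [0.0, 0.0, 0.0, 1.0]]
top [[435.1, 0.0, 286.2], [0.0, 435.1, 208.0], [0.0, 0.0, 1.0]] [-0.017  0.     0.     0.     0.   ] [[0.017, -1.0, 0.005, -0.034], [-0.989, -0.018, -0.146, 0.603], [0.146, -0.002, -0.989, 1.351], [0.0, 0.0, 0.0, 1.0]]
```

View pics/top0.png

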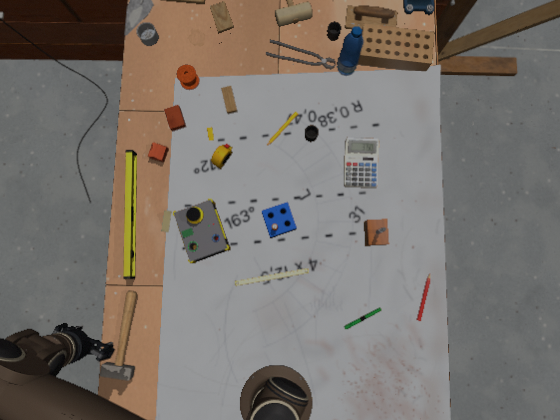

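View pics/scene0.png

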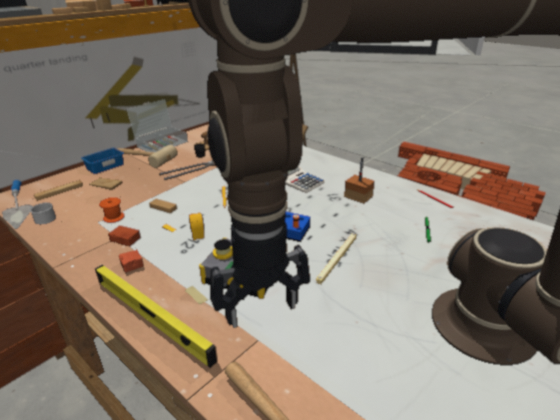

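The top view shows the base at (203,232), the tray at (279,220) with its cell at about (275,227), the block and punch at (376,232), and the rule at (272,277). The scene view is partly blocked by the arm. Next I'll measure by colour and ray.

```bash
cat > h.py <<'E'
import numpy as np, cv2
from scipy.spatial.transform import Rotation as R
def T_wc(d,s=None):
    """camera->world"""
    if "extrinsics" in d: return np.linalg.inv(d["extrinsics"])
    T=np.eye(4); T[:3,:3]=R.from_quat(np.roll(s["ee_rot"],-1)).as_matrix(); T[:3,3]=s["ee_pos"]
    return T@d["tool_from_camera"]
def ray(d,uv,z,s=None):
    """pixels -> world points on plane z"""
    T=T_wc(d,s); p=cv2.undistortPoints(np.float64(uv).reshape(-1,1,2),d["intrinsics"],d["distortion"])[:,0]
    v=np.c_[p,np.ones(len(p))]@T[:3,:3].T; o=T[:3,3]
    return o+v*((z-o[2])/v[:,2])[:,None]
def hsv(d): return cv2.cvtColor(d["img"],cv2.COLOR_RGB2HSV)
def cloud(d,s=None):
    """world XYZ per pixel"""
    h,w=d["range_z"].shape; g=np.stack(np.meshgrid(np.arange(w),np.arange(h)),-1).reshape(-1,1,2).astype(float)
    p=cv2.undistortPoints(g,d["intrinsics"],d["distortion"])[:,0]
    T=T_wc(d,s); P=np.c_[p,np.ones(len(p))]*d["range_z"].reshape(-1,1)
    return (P@T[:3,:3].T+T[:3,3]).reshape(h,w,3)
E
python3 - <<'E'
from h import *
d=dict(np.load("top0.npz")); H=hsv(d); C=cloud(d)
def rect(m,z,name):
    c=max(cv2.findContours(m.astype(np.uint8),0,2)[0],key=cv2.contourArea)
    w=ray(d,c.reshape(-1,2),z)[:,:2].astype(np.float32); r=cv2.minAreaRect(w); print(name,np.round(r[0],4),np.round(r[1],4),round(r[2],1))
X,Y,Z=C[...,0],C[...,1],C[...,2]
def box(u0,u1,v0,v1):
    m=np.zeros(X.shape,bool); m[v0:v1,u0:u1]=1; return m
b=box(165,240,190,275); rect(b&(abs(Z-.065)<.01),.065,'base')
t=box(250,305,195,245); rect(t&(abs(Z-.038)<.01),.038,'tray')
k=box(350,400,210,255); rect(k&(abs(Z-.065)<.01),.065,'block')
rl=box(225,325,262,292); rect(rl&(abs(Z-.018)<.008),.018,'rule')
for n,m,zz in (('head',b&(Z>.08),.095),('cell',t&(Z>.055),.07),('punch',k&(Z>.09),.15)):
    print(n,m.sum(),np.round(np.median(C[m],0),4), Z[m].max())
h=H[...,0]
for n,m in (('green',b&(h>40)&(h<85)&(H[...,1]>90)),('blue',b&(h>95)&(h<130)&(H[...,1]>90))):
    uv=np.argwhere(m)[:,::-1]; print(n,len(uv), np.round(ray(d,uv.astype(float),.065).mean(0),4) if len(uv) else '',uv.mean(0))
x=np.s_[185:275,165:405]
cv2.imwrite('pics/crop.png',cv2.resize(d["img"][x][...,::-1],None,fx=3.3,fy=3.3,interpolation=2))
E
```

```text
base [0.5262 0.2444] [0.1701 0.1331] 20.9
tray [ 5.665e-01 -5.000e-04] [0.0909 0.0896] 19.7
block [ 0.5308 -0.3117] [0.0774 0.0663] 3.5
rule [0.3862 0.0195] [0.0163 0.2382] 11.0
head 181 [0.5684 0.2603 0.0954] 1.424338738072337
cell 39 [0.5359 0.0106 0.0741] 1.424338738072337
punch 30 [ 0.529  -0.3089  0.1453] 1.424338738072337
green 91 [0.5059 0.2809 0.065 ] [188.49450549 236.08791209]
blue 22 [0.5038 0.196  0.065 ] [215.59090909 237.22727273]
```

View pics/crop.png

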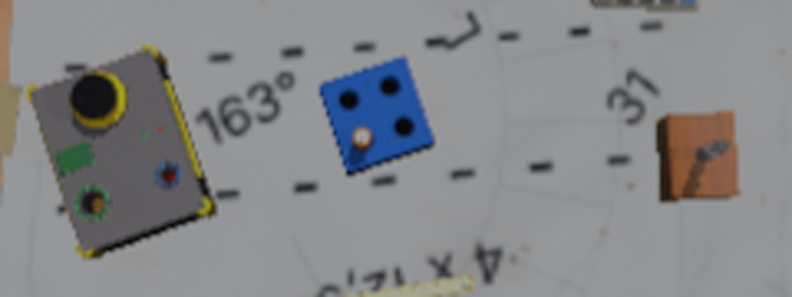

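The crop confirms that the base's head is at upper left, with the green ring at crop (93,203) and the blue ring with the red button at (167,175). The cell is at (361,138) and the punch at (712,152). I'll move over the base and look with the wrist camera.

```bash
cat >> h.py <<'E'
def plan(s,tcp,zdir=None):
    """total tool-axis shift (cm) and yaw about tool x to bring TCP to tcp and tool z along +-zdir (deg, world)"""
    M=R.from_quat(np.roll(s["ee_rot"],-1)).as_matrix()
    out=(M.T@(np.array(tcp)-s["ee_pos"])*100).round(2)
    yaw=0
    if zdir is not None:
        a=np.radians(zdir); v=M.T@[np.cos(a),np.sin(a),0]; yaw=np.arctan2(-v[1],v[2])
        yaw=(yaw+np.pi/2)%np.pi-np.pi/2
    print("shift",out,"yaw",round(float(yaw),3),"rows",round(float(np.linalg.norm(out)/6.25),1)); return out,yaw
def axes(s):
    print("t",s["clock"],"pos",np.round(s["ee_pos"],4),"axes(cols)",np.round(R.from_quat(np.roll(s["ee_rot"],-1)).as_matrix(),3).tolist(),"q6",np.round(s["joints"],2),"F",np.round(s["ft_force"],1),"w",round(float(s["gripper_width"]),3))
E
python3 - <<'E'
from plant import *
from h import *
s=read_state(); axes(s); d=get_image("wrist"); print(np.round(d["tool_from_camera"],3).tolist(),d["intrinsics"][0])
plan(s,[.47,.2,.40],20.9)
plan(s,[.47,.2,.40],110.9)
E
```

```text
t 0.1 pos [0.2216 0.4758 0.404 ] axes(cols) [[-0.001, -0.907, 0.422], [-0.001, 0.422, 0.907], [-1.0, -0.0, -0.002]] q6 [ 1.13  0.13 -0.04  1.41 -0.    1.57] F [-0.6  0.  -0.3] w 0.997
[[0.0, -0.318, 0.948, 0.031], [-0.0, -0.948, -0.318, 0.083], [1.0, 0.0, -0.0, -0.0], [0.0, 0.0, 0.0, 1.0]] [329.32719751   0.         276.76733954]
shift [  0.42 -34.16 -14.52] yaw 0.77 rows 5.9
shift [  0.42 -34.16 -14.52] yaw -0.801 rows 5.9
```

Request:
apply_moves(increments="0 -4.9 -1.5 0; 0 -4.9 -1.5 0; 0 -4.9 -1.5 0; 0 -4.9 -1.5 0; 0 -4.9 -1.5 0; 0 -4.9 -1.5 0; 0 -4.9 -1.5 0; 0 0 0 -0.14")

```text
clock: 1.15
ee_pos: [0.4904, 0.2336, 0.4038]
ee_rot: [0.568, -0.421, 0.569, 0.42]
ft_force: [-0.1, -0.4, -0.5]
gripper_width: 0.999
```

Request:
apply_moves(increments="0 0 0 -0.147; 0 0 0 -0.147; 0 0 0 0; 0 0 0 0")

```text
clock: 1.65
ee_pos: [0.4882, 0.236, 0.4045]
ee_rot: [0.501, -0.499, 0.501, 0.499]
ft_force: [-0.0, -0.4, 0.1]
gripper_width: 1.002
```

```bash
python3 - <<'E'
from plant import *
from h import *
s=read_state(); axes(s); d=get_image("wrist"); np.savez("w1.npz",**d); np.save("s1.npy",s,allow_pickle=True)
cv2.imwrite("pics/w1.png",d["img"][...,::-1])
E
```

```text
t 1.65 pos [0.4882 0.236  0.4045] axes(cols) [[-0.0, -1.0, 0.004], [-0.0, 0.004, 1.0], [-1.0, 0.0, -0.0]] q6 [ 0.45  0.16 -0.    1.41  0.    0.45] F [-0.  -0.4  0.1] w 1.002
```

View pics/w1.png

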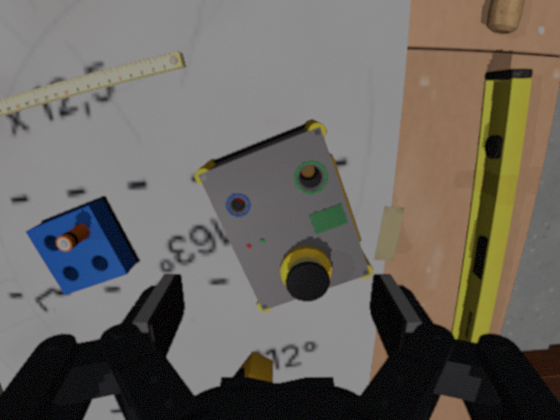

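The wrist view shows the green ring at about (311,176), the blue ring at (238,205), and the tray's cell cap at about (66,241).

```bash
cat > rings.py <<'E'
from h import *
def rings(d,s,c0):
    """ring centres on the deck by fitting an ellipse to the coloured ring pixels"""
    H=hsv(d); h=H[...,0]; out={}
    for n,lo,hi in (('green',40,85),('blue',100,130)):
        u,v=c0[n]; m=np.zeros(h.shape,np.uint8); cv2.circle(m,(u,v),c0.get('r',24),255,-1)
        m&=((h>lo)&(h<hi)&(H[...,1]>70)).astype(np.uint8)*255
        pts=np.argwhere(m)[:,::-1].astype(np.float32)
        w=ray(d,pts,.065,s)[:,:2].astype(np.float32)
        e=cv2.fitEllipse(cv2.convexHull(w)); out[n]=np.array(e[0]); print(n,len(w),np.round(e[0],4),np.round(e[1],4))
    v=out['green']-out['blue']; print("dist",np.linalg.norm(v),"base yaw",np.degrees(np.arctan2(-v[0],v[1])))
    return out
E
python3 - <<'E'
from rings import *
d=dict(np.load("w1.npz")); s=np.load("s1.npy",allow_pickle=True).item()
rings(d,s,{'green':(311,176),'blue':(238,205)})
C=cloud(d,s); X,Y,Z=C[...,0],C[...,1],C[...,2]
m=(Z>.07)&(Z<.08); m[:,120:]=0; m[:200]=0;m[300:]=0
print('cell top',m.sum(),C[m].mean(0),C[m].min(0),C[m].max(0))
H=hsv(d); t=((H[...,0]>100)&(H[...,0]<125)&(H[...,1]>120)&(abs(Z-.038)<.006)).astype(np.uint8); t[:,150:]=0
c=max(cv2.findContours(t,0,2)[0],key=cv2.contourArea); print(cv2.minAreaRect(ray(d,c.reshape(-1,2),.038,s)[:,:2].astype(np.float32)))
print('deck z',np.median(Z[190:230,250:290]),'table',np.median(Z[100:120,250:290]))
E
```

```text
green 262 [0.4747 0.2687] [0.0318 0.0319]
blue 202 [0.5023 0.1976] [0.0241 0.0242]
dist 0.07623488571829493 base yaw 21.201507201961107
cell top 209 [0.54041709 0.01584725 0.07232936] [0.53160637 0.00633868 0.07005179] [0.5498702  0.0235781  0.07518232]
((0.5665577054023743, 0.0043326616287231445), (0.09044311940670013, 0.09440165013074875), 19.628870010375977)
deck z 0.06501415229706001 table 0.0010517514741348044
```

Request:
apply_moves(increments="0 -1.3 -5.5 0; 0 -1.3 -5.5 0; 2 -1.3 -5.5 0; 4 -1.3 -5.6 0; 6 0 0 0; 0 0 0 0; 0 0 0 0")

```text
clock: 2.58
ee_pos: [0.5391, 0.0213, 0.291]
ee_rot: [0.501, -0.5, 0.5, 0.499]
ft_force: [0.6, 0.2, 0.4]
gripper_width: 1.003
```

```bash
python3 - <<'E'
from plant import *
from h import *
s=read_state(); axes(s); d=get_image("wrist"); np.savez("w2.npz",**d); np.save("s2.npy",s,allow_pickle=True)
t=get_image("top"); np.savez("t2.npz",**t)
cv2.imwrite("pics/w2.png",d["img"][...,::-1])
C=cloud(d,s); X,Y,Z=C[...,0],C[...,1],C[...,2]
m=(abs(Z-.070)<.008)&(abs(X-.54)<.02)&(abs(Y-.014)<.02)
c=max(cv2.findContours(m.astype(np.uint8),0,2)[0],key=cv2.contourArea).reshape(-1,2)
print(len(c),cv2.minEnclosingCircle(ray(d,c,.073,s)[:,:2].astype(np.float32)),cv2.minEnclosingCircle(c.astype(np.float32)),np.median(Z[m]))
E
```

```text
t 2.575 pos [0.5391 0.0213 0.291 ] axes(cols) [[0.002, -1.0, 0.002], [0.0, 0.002, 1.0], [-1.0, -0.002, 0.0]] q6 [ 0.04  0.18 -0.23  1.16  0.    0.04] F [0.6 0.2 0.4] w 1.003
49 ((0.5382190942764282, 0.014402749016880989), 0.010725658386945724) ((265.5666809082031, 239.5), 15.917728424072266) 0.07202155955687936
```

View pics/w2.png

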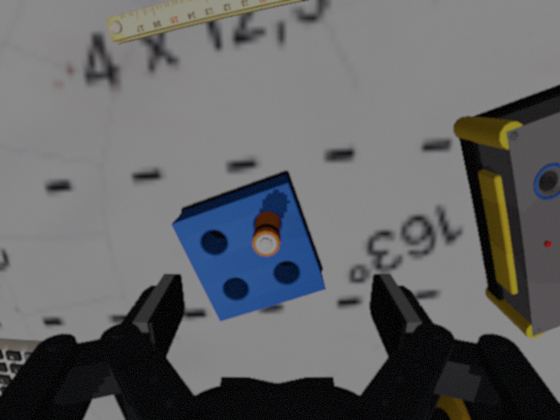

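The cap is at (265,242), which puts the cell at about (0.539, 0.0144). I'll descend and grip it.

Request:
apply_moves(increments="0 0 -0.7 0; 2.5 0 0 0; 2.5 0 0 0; 1.5 0 0 0; 0.6 0 0 0; 0 0 0 0; 0 0 0 0")

```text
clock: 3.55
ee_pos: [0.5388, 0.0139, 0.2189]
ee_rot: [0.501, -0.5, 0.5, 0.499]
ft_force: [0.3, -0.5, 0.1]
gripper_width: 1.0
```

Request:
apply_moves(increments="0 0 0 0; 0 0 0 0; 0 0 0 0; 0 0 0 0; 0 0 0 0; 0 0 0 0; 0 0 0 0; 0 0 0 0", gripper=1, newtons=40)

```text
clock: 4.55
ee_pos: [0.5385, 0.0139, 0.2181]
ee_rot: [0.501, -0.5, 0.5, 0.499]
ft_force: [-0.7, -0.3, 2.1]
gripper_width: 0.183
```

Request:
apply_moves(increments="0 0 0 0; -1 0 0 0; -2 0 0 0; -3 0 0 0; -4 0 0 0; -2 0 0 0; 0 0 0 0; 0 0 0 0")

```text
clock: 5.55
ee_pos: [0.5382, 0.0139, 0.3371]
ee_rot: [0.5, -0.499, 0.501, 0.5]
ft_force: [-0.8, -0.3, -1.0]
gripper_width: 0.183
```

```bash
python3 - <<'E'
from plant import *
from h import *
s=read_state(); axes(s); d=get_image("wrist"); np.savez("w3.npz",**d); np.save("s3.npy",s,allow_pickle=True)
cv2.imwrite("pics/w3.png",d["img"][...,::-1])
E
```

```text
t 5.55 pos [0.5382 0.0139 0.3371] axes(cols) [[-0.001, -1.0, 0.002], [-0.0, 0.002, 1.0], [-1.0, 0.001, -0.0]] q6 [ 0.03  0.16 -0.15  1.26  0.    0.03] F [-0.8 -0.3 -1. ] w 0.183
```

View pics/w3.png

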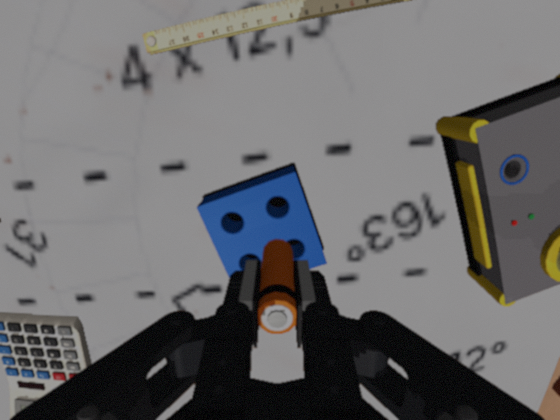

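The cell is held upright: cap at (277,317), visible lower edge at about (278,240). I'll work out its pose in the tool frame from those pixels.

```bash
python3 - <<'E'
from h import *
d=dict(np.load("w3.npz")); s=np.load("s3.npy",allow_pickle=True).item(); H=hsv(d)
p=s["ee_pos"]; zt,zb=p[2]-.145,p[2]-.210
m=((H[...,0]<16)&(H[...,1]>130)); m[:225]=0; m[340:]=0; m[:,:250]=0; m[:,310:]=0
v,u=np.nonzero(m); print("orange v",v.min(),v.max())
for r in (v.min(),v.min()+2,v.min()+5,250,258,265,275,300,315,325):
    x=u[v==r]; print(r,x.min() if len(x) else None,x.max() if len(x) else None)
C=cloud(d,s); 
for q in ((277,317),(277,245),(277,255),(277,270)): print(q,C[q[1],q[0]]-p)
print("bottom near edge rel tcp",ray(d,[[277,v.min()]],zb,s)-p,"cap",ray(d,[[277,317]],zt,s)-p)
rr=d["range_z"]; k=m&(C[...,2]<p[2]-.15); 
b=C[k]-p
for z0 in np.arange(-.21,-.15,.01):
    q=b[abs(b[:,2]-z0)<.005]; 
    if len(q): print(round(z0,3),len(q),"Xmin",np.percentile(q[:,0],5).round(4),"Ymid",((q[:,1].min()+q[:,1].max())/2).round(4))
E
```

```text
orange v 241 335
241 273 282
243 269 290
246 266 289
250 265 291
258 264 291
265 262 294
275 260 293
300 258 295
315 257 297
325 257 296
(277, 317) [ 0.00117277  0.00053921 -0.14450227]
(277, 245) [-0.00662883  0.00055792 -0.19905951]
(277, 255) [-0.00592659  0.00055547 -0.18786601]
(277, 270) [-0.00598341  0.00055365 -0.17144579]
bottom near edge rel tcp [[-0.00426511  0.00055539 -0.21      ]] cap [[ 0.00154037  0.00053868 -0.145     ]]
-0.21 25 Xmin -0.0064 Ymid 0.0026
-0.2 201 Xmin -0.0067 Ymid 0.0012
-0.19 231 Xmin -0.0067 Ymid 0.0007
-0.18 284 Xmin -0.0066 Ymid 0.0003
-0.17 366 Xmin -0.0068 Ymid 0.0004
-0.16 329 Xmin -0.0068 Ymid 0.0003
```

Request:
apply_moves(increments="0 0.8 4 0; 0 0.8 5.5 0; 0 0.8 5.5 0; 0 0.8 5.5 0; 0 0.6 3.1 0; 0 0 0 0; 0 0 0 0; 0 0 0 0")

```text
clock: 6.6
ee_pos: [0.501, 0.2489, 0.3377]
ee_rot: [0.501, -0.499, 0.501, 0.499]
ft_force: [0.8, 0.3, -0.3]
gripper_width: 0.186
```

```bash
python3 - <<'E'
from plant import *
from rings import *
s=read_state(); axes(s); d=get_image("wrist"); np.savez("w4.npz",**d); np.save("s4.npy",s,allow_pickle=True)
cv2.imwrite("pics/w4.png",d["img"][...,::-1])
E
```

```text
t 6.6 pos [0.501  0.2489 0.3377] axes(cols) [[-0.001, -1.0, 0.003], [-0.001, 0.003, 1.0], [-1.0, 0.001, -0.001]] q6 [ 0.46  0.2  -0.1   1.27 -0.    0.46] F [ 0.8  0.3 -0.3] w 0.186
```

View pics/w4.png

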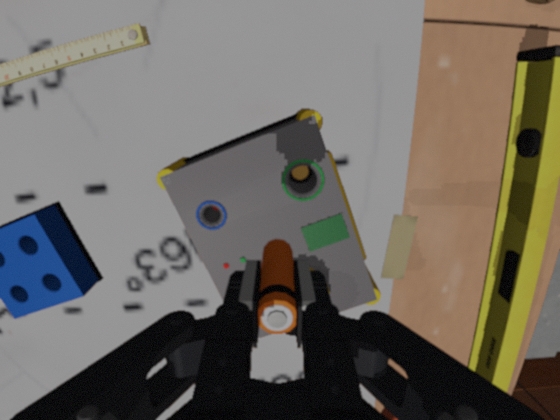

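```bash
python3 - <<'E'
from rings import *
d=dict(np.load("w4.npz")); s=np.load("s4.npy",allow_pickle=True).item()
o=rings(d,s,{'green':(302,180),'blue':(211,215),'r':27})
g=o['green']; p=s["ee_pos"]
print("dX,dY TCP to go", g-np.array([.0018,.0005])-p[:2])
plan(s,[g[0]-.0018,g[1]-.0005,p[2]],None)
E
```

```text
green 401 [0.4745 0.2687] [0.032  0.0321]
blue 280 [0.5023 0.1975] [0.024 0.024]
dist 0.07639249179614137 base yaw 21.33168839825684
dX,dY TCP to go [-0.0282978   0.01931955]
shift [0.   2.84 1.92] yaw 0.0 rows 0.5
```

The fit agrees with the earlier view: well at (0.4745, 0.2687). I'll align over it, then lower to just inside the mouth and check forces.

Request:
apply_moves(increments="0 1.4 1 0; 0 1.4 0.9 0; 2 0 0 0; 2 0 0 0; 1.3 0 0 0; 0 0 0 0; 0 0 0 0; 0 0 0 0")

```text
clock: 7.65
ee_pos: [0.4731, 0.2691, 0.2859]
ee_rot: [0.501, -0.5, 0.5, 0.499]
ft_force: [0.2, -0.2, 0.1]
gripper_width: 0.184
```

```bash
python3 - <<'E'
from plant import *
from rings import *
s=read_state(); axes(s); plan(s,[.4727,.2682,.268])
E
```

```text
t 7.65 pos [0.4731 0.2691 0.2859] axes(cols) [[0.001, -1.0, 0.002], [0.001, 0.002, 1.0], [-1.0, -0.001, 0.001]] q6 [ 0.52  0.19 -0.23  1.15  0.    0.52] F [ 0.2 -0.2  0.1] w 0.184
shift [ 1.79  0.04 -0.1 ] yaw 0.0 rows 0.3
```

Request:
apply_moves(increments="0 0 -0.1 0; 0.6 0 0 0; 0.6 0 0 0; 0.6 0 0 0; 0 0 0 0; 0 0 0 0")

```text
clock: 8.4
ee_pos: [0.4729, 0.268, 0.267]
ee_rot: [0.5, -0.5, 0.5, 0.5]
ft_force: [0.2, 0.4, -0.8]
gripper_width: 0.183
```

Request:
apply_moves(increments="0.6 0 0 0; 0.6 0 0 0; 0.6 0 0 0; 0.5 0 0 0; 0 0 0 0; 0 0 0 0")

```text
clock: 9.15
ee_pos: [0.4729, 0.268, 0.2441]
ee_rot: [0.5, -0.5, 0.5, 0.5]
ft_force: [-0.1, -0.1, 0.6]
gripper_width: 0.188
```

Request:
apply_moves(increments="0.2 0 0 0; 0 0 0 0; 0 0 0 0; 0 0 0 0; 0 0 0 0; 0 0 0 0; 0 0 0 0; 0 0 0 0", gripper=0.4)

```text
clock: 10.15
ee_pos: [0.4729, 0.268, 0.242]
ee_rot: [0.5, -0.5, 0.5, 0.5]
ft_force: [-0.5, -0.3, 0.4]
gripper_width: 0.601
```

Request:
apply_moves(increments="-2 0 0 0; -4 0 0 0; -4 0 0 0; -2 0 0 0; 0 0 0 0; 0 0 0 0")

```text
clock: 10.9
ee_pos: [0.4727, 0.2679, 0.3609]
ee_rot: [0.5, -0.499, 0.501, 0.5]
ft_force: [0.1, -0.4, -0.5]
gripper_width: 0.6
```

```bash
python3 - <<'E'
from plant import *
from rings import *
s=read_state(); axes(s); d=get_image("wrist"); np.savez("w5.npz",**d); np.save("s5.npy",s,allow_pickle=True)
cv2.imwrite("pics/w5.png",d["img"][...,::-1])
C=cloud(d,s); Z=C[...,2]; m=(abs(C[...,0]-.4745)<.006)&(abs(C[...,1]-.2687)<.006)&(Z>.07)
print("cell top",m.sum(),np.median(C[m],0),np.percentile(Z[m],95))
E
```

```text
t 10.9 pos [0.4727 0.2679 0.3609] axes(cols) [[-0.001, -1.0, 0.002], [-0.001, 0.002, 1.0], [-1.0, 0.001, -0.001]] q6 [ 0.52  0.16 -0.09  1.32 -0.    0.52] F [ 0.1 -0.4 -0.5] w 0.6
cell top 258 [0.47369679 0.26904469 0.09445138] 0.09591685575438812
```

View pics/w5.png

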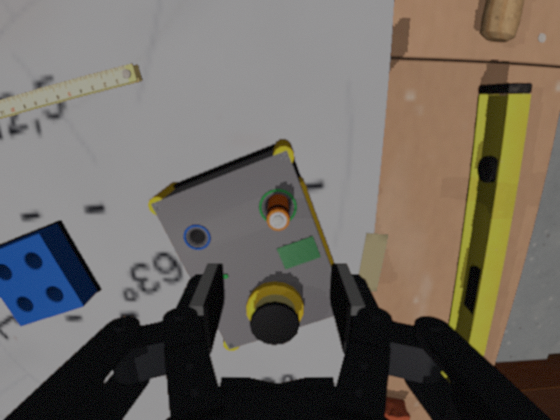

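The cell's cap is at (278,219) and its top measures z ≈ 0.095, so it is fully home. Now to the punch.

Request:
apply_moves(increments="0 -0.5 -4 0; 0 -0.5 -5.8 0; 0 -0.5 -5.8 0; 0 -0.5 -5.8 0; 0 -0.5 -5.8 0; 0 -0.5 -5.8 0; 0 -0.5 -5.8 0; 0 -0.5 -5.8 0")

```text
clock: 11.95
ee_pos: [0.5117, -0.18, 0.3606]
ee_rot: [0.5, -0.499, 0.501, 0.5]
ft_force: [0.8, -0.4, 1.0]
gripper_width: 0.599
```

Request:
apply_moves(increments="0 -0.5 -5.8 0; 0 -0.3 -5 0; 0 0 -2 0; 0 0 0 0; 0 0 0 0; 0 0 0 0", gripper=0.2)

```text
clock: 12.7
ee_pos: [0.52, -0.3047, 0.3622]
ee_rot: [0.5, -0.5, 0.5, 0.5]
ft_force: [-0.6, 0.0, 0.7]
gripper_width: 0.797
```

```bash
python3 - <<'E'
from plant import *
from rings import *
s=read_state(); axes(s); d=get_image("wrist"); np.savez("w6.npz",**d); np.save("s6.npy",s,allow_pickle=True)
cv2.imwrite("pics/w6.png",d["img"][...,::-1])
C=cloud(d,s); X,Y,Z=C[...,0],C[...,1],C[...,2]
m=(abs(Z-.147)<.008)&(abs(X-.53)<.03)&(abs(Y+.309)<.03); print("punch top",m.sum(),np.median(C[m],0),C[m].min(0),C[m].max(0))
k=((abs(Z-.065)<.008)&(abs(X-.53)<.08)&(abs(Y+.309)<.08)).astype(np.uint8)
c=max(cv2.findContours(k,0,2)[0],key=cv2.contourArea); print(cv2.minAreaRect(ray(d,c.reshape(-1,2),.065,s)[:,:2].astype(np.float32)))
for z in (.08,.1,.12,.14):
    q=C[(abs(Z-z)<.006)&(abs(X-.53)<.03)&(abs(Y+.309)<.03)]; print(z,len(q),np.percentile(q[:,0],10),np.median(q[:,1]))
E
```

```text
t 12.7 pos [ 0.52   -0.3047  0.3622] axes(cols) [[0.0, -1.0, 0.0], [0.0, 0.0, 1.0], [-1.0, -0.0, 0.0]] q6 [-0.53  0.28  0.05  1.35  0.   -0.53] F [-0.6  0.   0.7] w 0.797
punch top 394 [ 0.52808539 -0.31021747  0.1494925 ] [ 0.52404532 -0.31639249  0.13904273] [ 0.53615903 -0.30413987  0.15176084]
((0.529488742351532, -0.3103155195713043), (0.08181977272033691, 0.06411023437976837), 3.345930814743042)
0.08 66 0.5245416378850138 -0.30979110574657287
0.1 90 0.5242438761202646 -0.3093466869490551
0.12 116 0.5242134702978569 -0.3097000744507135
0.14 154 0.5243484415144044 -0.30995340216510414
```

View pics/w6.png

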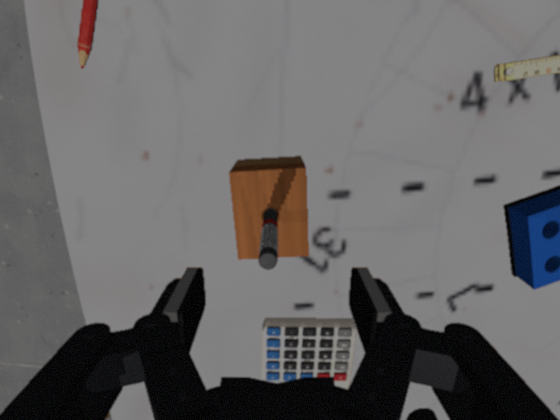

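The punch top is at (268,258), giving an axis at about (0.530, -0.310), upright. I'll descend and grip at about 90 mm above the tip.

Request:
apply_moves(increments="0 -1 -0.5 0; 2 0 0 0; 3 0 0 0; 3 0 0 0; 2 0 0 0; 0.7 0 0 0; 0 0 0 0; 0 0 0 0")

```text
clock: 13.75
ee_pos: [0.5303, -0.3113, 0.2561]
ee_rot: [0.501, -0.5, 0.5, 0.499]
ft_force: [-0.1, -0.1, -0.2]
gripper_width: 0.796
```

Request:
apply_moves(increments="0 0 0 0; 0 0 0 0; 0 0 0 0; 0 0 0 0; 0 0 0 0; 0 0 0 0; 0 0 0 0; 0 0 0 0", gripper=1, newtons=70)

```text
clock: 14.75
ee_pos: [0.5299, -0.3111, 0.2553]
ee_rot: [0.501, -0.5, 0.5, 0.499]
ft_force: [-0.7, 0.6, 4.9]
gripper_width: 0.118
```

Request:
apply_moves(increments="0 0 0 0; -1 0 0 0; -2 0 0 0; -3 0 0 0; -3 0 0 0; -1 0 0 0; 0 0 0 0; 0 0 0 0")

```text
clock: 15.75
ee_pos: [0.5296, -0.311, 0.3534]
ee_rot: [0.5, -0.499, 0.501, 0.5]
ft_force: [-0.3, 0.4, -0.6]
gripper_width: 0.12
```

```bash
cat > pin.py <<'E'
from plant import *
from rings import *
import sys
n=sys.argv[1]; L=float(sys.argv[2])
s=read_state(); axes(s); d=get_image("wrist"); np.savez(n+".npz",**d); np.save(n+"_s.npy",s,allow_pickle=True)
cv2.imwrite(f"pics/{n}.png",d["img"][...,::-1])
C=cloud(d,s); p=np.array(s["ee_pos"]); B=C-p
near=(abs(B[...,0])<.02)&(abs(B[...,1])<.02)
for z in (-.24,-.235,-.225,-.215,-.205,-.19,-.18,-.172,-.15,-.125):
    q=B[near&(abs(B[...,2]-z)<.004)]
    if len(q)>3: print(z,len(q),"Xfront",np.percentile(q[:,0],10).round(4),"Ymid",((np.percentile(q[:,1],3)+np.percentile(q[:,1],97))/2).round(4),"w",np.ptp(q[:,1]).round(4))
E
python3 pin.py w7 .2453
```

```text
t 15.75 pos [ 0.5296 -0.311   0.3534] axes(cols) [[-0.002, -1.0, 0.002], [0.001, 0.002, 1.0], [-1.0, 0.002, 0.001]] q6 [-0.53  0.3   0.07  1.34 -0.   -0.53] F [-0.3  0.4 -0.6] w 0.12
-0.24 37 Xfront -0.0031 Ymid 0.0008 w 0.0055
-0.235 39 Xfront -0.0031 Ymid 0.0008 w 0.0054
-0.225 43 Xfront -0.003 Ymid 0.0008 w 0.0052
-0.215 52 Xfront -0.0029 Ymid 0.0005 w 0.0056
-0.205 54 Xfront -0.0029 Ymid 0.0005 w 0.0053
-0.19 129 Xfront -0.0056 Ymid 0.0006 w 0.0115
-0.18 153 Xfront -0.0057 Ymid 0.0006 w 0.0109
-0.172 232 Xfront -0.0126 Ymid 0.0009 w 0.0262
-0.15 923 Xfront -0.0127 Ymid 0.0007 w 0.0374
-0.125 1976 Xfront -0.0141 Ymid 0.0007 w 0.0399
```

View pics/w7.png

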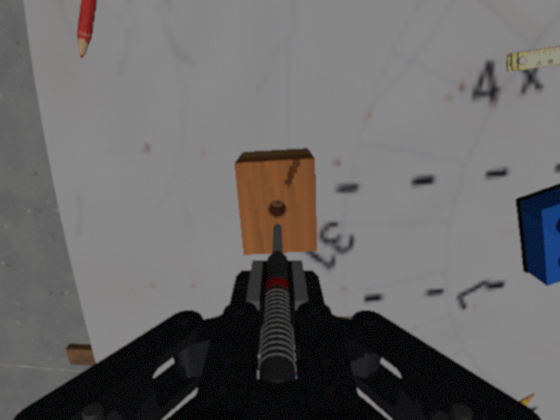

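The punch is out and upright: tip at about (277,228), offset from the tool axis about (0, +0.8) mm. Now over the blue hole.

Request:
apply_moves(increments="0 0.1 4 0; 0 0.1 5.8 0; 0 0.1 5.8 0; 0 0.1 5.8 0; 0 0.1 5.8 0; 0 0.1 5.8 0; 0 0.1 5.8 0; 0 0.1 5.8 0")

```text
clock: 16.8
ee_pos: [0.5221, 0.1367, 0.354]
ee_rot: [0.5, -0.499, 0.501, 0.5]
ft_force: [1.2, -0.8, -1.2]
gripper_width: 0.124
```

Request:
apply_moves(increments="0 0.2 4 0; 0 0 2 0; 0 0 0 0; 0 0 0 0; 0 0 0 0; 0 0 0 0")

```text
clock: 17.55
ee_pos: [0.5209, 0.194, 0.3551]
ee_rot: [0.501, -0.499, 0.501, 0.499]
ft_force: [0.5, -0.8, -0.0]
gripper_width: 0.12
```

```bash
python3 pin.py w8 .2453 | head -4; python3 - <<'E'
from rings import *
d=dict(np.load("w8.npz")); s=np.load("w8_s.npy",allow_pickle=True).item()
c=cv2.projectPoints(np.zeros((1,3)),np.zeros(3),np.zeros(3),d["intrinsics"],None)
Tc=np.linalg.inv(T_wc(d,s))
uv={}
for n,P in (('green',(.4745,.2687,.065,1)),('blue',(.5023,.1975,.065,1))):
    q=(Tc@P)[:3]; u=cv2.projectPoints(q.reshape(1,3),np.zeros(3),np.zeros(3),d["intrinsics"],d["distortion"])[0].ravel(); uv[n]=tuple(int(round(x)) for x in u)
print(uv); uv['r']=28; o=rings(d,s,uv); b=o['blue']
plan(s,[b[0],b[1]-.0008,s["ee_pos"][2]])
E
```

```text
t 17.55 pos [0.5209 0.194  0.3551] axes(cols) [[0.0, -1.0, 0.003], [-0.0, 0.003, 1.0], [-1.0, -0.0, -0.0]] q6 [ 0.36  0.19 -0.07  1.31 -0.    0.36] F [ 0.5 -0.8 -0. ] w 0.12
-0.24 35 Xfront -0.0024 Ymid 0.0006 w 0.0055
-0.235 42 Xfront -0.0026 Ymid 0.0006 w 0.0054
-0.225 44 Xfront -0.0025 Ymid 0.0006 w 0.0052
{'green': (371, 150), 'blue': (281, 184)}
green 278 [0.4747 0.2689] [0.0319 0.032 ]
blue 294 [0.5022 0.1978] [0.0241 0.0245]
dist 0.07623794423399895 base yaw 21.155362189118602
shift [-0.    1.87  0.3 ] yaw 0.0 rows 0.3
```

View pics/w8.png

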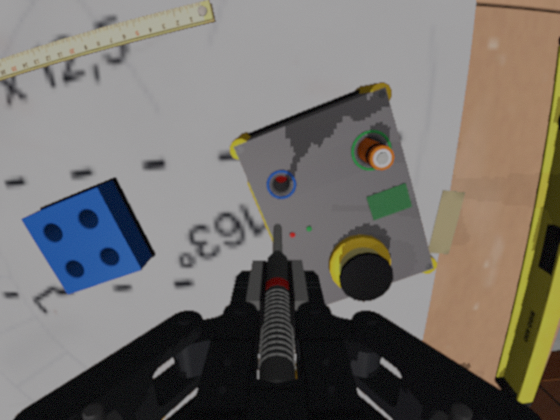

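The blue ring is at (281,184) and the tip at about (277,228). I'll align and lower the tip to just above the deck.

Request:
apply_moves(increments="0 1 0.3 0; 0 0.9 0 0; 1.5 0 0 0; 1.5 0 0 0; 0.8 0 0 0; 0 0 0 0; 0 0 0 0; 0 0 0 0")

```text
clock: 18.6
ee_pos: [0.502, 0.198, 0.3175]
ee_rot: [0.501, -0.5, 0.5, 0.499]
ft_force: [-0.4, 1.4, -0.7]
gripper_width: 0.122
```

```bash
python3 pin.py w9 .2453|head -4; python3 -c "
from plant import *
from h import *
plan(read_state(),[.5019,.1971,.2833])"
```

```text
t 18.6 pos [0.502  0.198  0.3175] axes(cols) [[0.001, -1.0, 0.002], [0.0, 0.002, 1.0], [-1.0, -0.001, 0.0]] q6 [ 0.38  0.17 -0.18  1.22 -0.    0.38] F [-0.4  1.4 -0.7] w 0.122
-0.24 38 Xfront -0.0023 Ymid 0.0006 w 0.0055
-0.235 42 Xfront -0.0023 Ymid 0.0006 w 0.0054
-0.225 42 Xfront -0.0024 Ymid 0.0006 w 0.0058
shift [ 3.42  0.01 -0.09] yaw 0.0 rows 0.5
```

Request:
apply_moves(increments="0 0 -0.1 0; 0.6 0 0 0; 0.6 0 0 0; 0.6 0 0 0; 0.6 0 0 0; 0.6 0 0 0; 0 0 0 0; 0 0 0 0")

```text
clock: 19.65
ee_pos: [0.5018, 0.197, 0.2871]
ee_rot: [0.501, -0.5, 0.5, 0.5]
ft_force: [0.1, 0.2, -0.5]
gripper_width: 0.122
```

Inside with no contact (tip at about 42 mm). Now I'll approach the button in small steps and read the force.

Request:
apply_moves(increments="0.2 0 0 0; 0.2 0 0 0; 0 0 0 0; 0.2 0 0 0; 0 0 0 0; 0 0 0 0; 0 0 0 0; 0 0 0 0")

```text
clock: 20.65
ee_pos: [0.5018, 0.197, 0.2811]
ee_rot: [0.501, -0.5, 0.5, 0.499]
ft_force: [0.3, -0.4, 3.7]
gripper_width: 0.121
```

Request:
apply_moves(increments="0.2 0 0 0; 0 0 0 0; 0 0 0 0; 0 0 0 0; 0 0 0 0; 0 0 0 0")

```text
clock: 21.4
ee_pos: [0.5018, 0.197, 0.2791]
ee_rot: [0.501, -0.5, 0.5, 0.5]
ft_force: [-0.4, -0.8, 3.8]
gripper_width: 0.12
```

Request:
apply_moves(increments="0.1 0 0 0; 0 0 0 0; 0 0 0 0; 0 0 0 0")

```text
clock: 21.9
ee_pos: [0.5018, 0.197, 0.2781]
ee_rot: [0.501, -0.5, 0.5, 0.5]
ft_force: [-0.4, -0.8, 5.7]
gripper_width: 0.118
```

Request:
apply_moves(increments="0.1 0 0 0; 0 0 0 0; 0 0 0 0; 0 0 0 0")

```text
clock: 22.4
ee_pos: [0.5018, 0.197, 0.2772]
ee_rot: [0.501, -0.5, 0.5, 0.5]
ft_force: [-0.7, -0.6, 6.4]
gripper_width: 0.119
```

Request:
apply_moves(increments="0.05 0 0 0; 0 0 0 0; 0 0 0 0; 0 0 0 0")

```text
clock: 22.9
ee_pos: [0.5019, 0.1969, 0.2772]
ee_rot: [0.501, -0.5, 0.5, 0.499]
ft_force: [-0.2, 0.1, 8.6]
gripper_width: 0.122
```

The TCP has stopped moving while the force jumped, so the button is at its stop. I'll average the force to confirm.

```bash
python3 - <<'E'
from plant import *
from h import *
F=[];z=[]
for i in range(12):
    d=get_image("wrist"); s=read_state(); F.append(s["ft_force"]); z.append(s["ee_pos"][2])
print(np.mean(F,0),np.std(F,0),np.mean(z)); axes(s)
C=cloud(d,s); m=(abs(C[...,0]-.4745)<.006)&(abs(C[...,1]-.2687)<.006)&(C[...,2]>.07)&(C[...,2]<.11); print("cell top",m.sum(),np.median(C[m],0) if m.any() else '')
p=np.array(s["ee_pos"]); B=C-p; near=(abs(B[...,0])<.012)&(abs(B[...,1])<.008)&(B[...,2]>-.125)&(B[...,2]<-.08); print("punch head z rel", np.percentile(B[near][:,2],95) if near.any() else '')
E
```

```text
[-0.90879041 -0.58628791  8.13642468] [0.36612791 0.23228883 0.25505881] 0.2771450459936346
t 23.5 pos [0.5019 0.197  0.2771] axes(cols) [[0.001, -1.0, 0.002], [0.0, 0.002, 1.0], [-1.0, -0.001, 0.0]] q6 [ 0.37  0.18 -0.25  1.13 -0.    0.38] F [-0.7 -0.8  8.3] w 0.118
cell top 589 [0.4735451  0.26745183 0.09447382]
punch head z rel -0.0885807613753579
```

Request:
apply_moves(increments="0.03 0 0 0; 0 0 0 0; 0 0 0 0; 0 0 0 0")

```text
clock: 24.0
ee_pos: [0.5019, 0.197, 0.2771]
ee_rot: [0.501, -0.5, 0.5, 0.499]
ft_force: [-1.6, -1.0, 9.5]
gripper_width: 0.119
```

```bash
python3 - <<'E'
from plant import *
from h import *
F=[]
for i in range(8): get_image("wrist"); s=read_state(); F.append(s["ft_force"])
print(np.mean(F,0)); axes(s); print(close_job())
E
```

```text
[-1.03620268 -0.85694594  9.8329634 ]
t 24.4 pos [0.5019 0.197  0.2771] axes(cols) [[0.001, -1.0, 0.002], [0.0, 0.002, 1.0], [-1.0, -0.001, 0.0]] q6 [ 0.37  0.18 -0.25  1.13 -0.    0.38] F [-0.4 -0.7 10. ] w 0.121
the job is handed in; nothing more can be done
None
```

The job is handed in at 24.4 s of the 64 s allowed, with the arm still gripping the punch and holding the red button down.

- **Cell:** I put it foot down in the green-ringed well and let it go. Its top measured about 94.5 mm above the table after release and again with the button held down; fully home is 95 mm.
- **Button:** The punch tip is at about 32 mm, which is the full 5 mm of travel. The upward push averages about 9.8 N, against the 6.4 N needed to hold it. The last two small steps raised the force without moving the arm, so the button is at its stop.
- **Bystanders:** I planned every move to stay clear of the folding rule, calculator and tape measure, and no unexpected contact force showed. I did not measure their positions again at the end.

**Checks that disagreed:**
- The top camera put things about 3 mm off in y from the wrist camera. I used the wrist camera, and both insertions went in without contact.
- A last depth reading of the punch head came out about 16 mm high. I took it to be the fingers or noise, because arm height and force both fit a punch that had not slipped.

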